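Sort turned studs into the tumbling pot and the scrap box

TASK

Clear the tray of turned studs: drop every bare-metal stud down the neck of the blue tumbling pot, and put every red-painted stud into the grey scrap box, sliding its cover well open first and fully shut again once the red ones are in. Do not shift or knock over the oil bottle or the tin.

Things in the scene. Friction and masses are not known exactly. Their poses are not given: they have to be found in the camera images.
- pot: Blue painted tumbling pot, fixed, upright, 170 mm outside diameter, 205 mm tall, shoulder narrowing from 135 to 175 mm height into a straight neck with a yellow band; open at the top, deep inside, with a small black cone (50 mm wide, 26 mm high) on its floor that tips the studs over as they land. Origin: centre of its underside.
- pot_mouth (a point): Centre of the pot's open mouth, at the rim of the neck, 205 mm above the bench. The neck is 66 mm outside and about 55 mm clear inside, 30 mm long.
- box: Grey scrap box, fixed, 244 mm long along its x, 136 mm wide along y, 105 mm high, with 10 mm high guide rails along both long top edges. Its -x half is the open-topped compartment, its +x half is a closed deck on which the cover rests when open. Origin: centre of the underside. Which side of the tray it and the pot stand on varies.
- box_in (a point): Centre of the compartment's inner floor, 5 mm above the bench (axes as the box). The compartment is 111 mm (x) by 114 mm (y) clear inside and 100 mm deep.
- cover (a joint): Slide position of the flat aluminium cover along the box's +x, in m: 0 = fully shut over the compartment, 0.118 = fully open (resting over the deck). It stays where it is left; about 2 N of friction. It starts shut or up to 0.03 open.
- cover_grip (a point): Top centre of the black upright rib on the cover, the handle: rib 12 mm thick along the box's x, 60 mm long along y, standing 35 mm above the cover's face (its top is 145 mm above the bench). Moves with the cover. Axes as the box.
- tray: Dark sheet-steel tray, fixed, 270 mm (x) by 230 mm (y), floor 3 mm thick, rim 14 mm high. Origin: centre of its underside.
- oil: Bystander: yellow oil bottle, 60 mm diameter, 150 mm tall, beyond the tray. Origin: centre of its underside.
- tin: Bystander: open copper-coloured tin, 76 mm diameter, 70 mm tall, beyond the tray. Origin: centre of its underside.
- stud1: Good flanged stud, all bare metal: flange disc 40 mm diameter and 12 mm thick at the bottom, round stem 16 mm diameter above it, 80 mm tall in all, about 0.2 kg. It starts standing on its flange with the stem up. Origin: centre of the flange's underside; +z runs along the stem to its free end. May be absent (None from the start).
- stud2: Good flanged stud, all bare metal: flange disc 40 mm diameter and 12 mm thick at the bottom, round stem 16 mm diameter above it, 80 mm tall in all, about 0.2 kg. It starts standing on its flange with the stem up. Origin: centre of the flange's underside; +z runs along the stem to its free end. May be absent (None from the start).
- stud3: Good flanged stud, all bare metal: flange disc 40 mm diameter and 12 mm thick at the bottom, round stem 16 mm diameter above it, 80 mm tall in all, about 0.2 kg. It starts standing on its flange with the stem up. Origin: centre of the flange's underside; +z runs along the stem to its free end. May be absent (None from the start).
- stud4: Good flanged stud, all bare metal: flange disc 40 mm diameter and 12 mm thick at the bottom, round stem 16 mm diameter above it, 80 mm tall in all, about 0.2 kg. It starts standing on its flange with the stem up. Origin: centre of the flange's underside; +z runs along the stem to its free end. May be absent (None from the start).
- scrap1: Scrap flanged stud, painted red all over: flange disc 40 mm diameter and 12 mm thick at the bottom, round stem 16 mm diameter above it, 80 mm tall in all, about 0.2 kg. It starts standing on its flange with the stem up. Origin: centre of the flange's underside; +z runs along the stem to its free end. May be absent (None from the start).
- scrap2: Scrap flanged stud, painted red all over: flange disc 40 mm diameter and 12 mm thick at the bottom, round stem 16 mm diameter above it, 80 mm tall in all, about 0.2 kg. It starts standing on its flange with the stem up. Origin: centre of the flange's underside; +z runs along the stem to its free end. May be absent (None from the start).

How it is judged:
By the outcome, as a careful person would: the job done as asked, in the order asked, and still so for the second after the job is handed in, with the robot touching nothing.
Of stud1, stud2, stud3, stud4 only 3 to 4 are there at a start; the rules pass over those that are not, and their reading is None.
Of scrap1, scrap2 only 1 to 2 are there at a start; the rules pass over those that are not, and their reading is None.
At some moment in a run one of stud1, stud2, stud3, stud4, scrap1, scrap2 may be knocked a few centimetres aside while the robot is not near it.
It also fails if it takes over 210 s, if anything falls off the work surface, if the arm or the gripper's body presses on something with over 40 N, if the wrist force passes 120 N, or if a joint passes its speed limit or range.

ROBOT

A 7-joint arm with a two-finger parallel gripper is mounted at the origin on the work surface. World frame = base frame: x ahead of the robot, y to its left, z up, the work surface at z = 0. Lengths are in mm, angles in rad, forces in N, time in s.
With the tool pointing down it reaches from about 425 to 950 mm from the base axis. Payload 16.7 kg.
Tool frame: the origin (TCP) lies between the finger pads; the fingertips stand 25 mm ahead of it and the grasp point (between the pads) lies 6 mm ahead of it (robot.tips_ahead is the distance from the TCP to the fingertips, in mm); z points along the fingers, y is the line along which they close (so a half turn about z gives the same grasp; the last joint's range is limited). The gripper opens to 94 mm and grips with 3 to 60 N. Pads are 16 mm wide; open, the fingers measure 119 mm over their backs; the gripper's body (75 mm by 177 mm) begins 78 mm behind the grasp point.
Start: joints at [-1.496, 0.426, 0.074, 1.606, -0.034, 1.111, -0.067], TCP at [149.814, 658.126, 199.567] pointing down, gripper open.
Joint ranges: [-2.85, 2.85], [-0.5, 2.14], [-1.23, 1.37], [0.21, 2.46], [-1.02, 4.16], [0.16, 2.05], [-2.73, 2.73]. Speed limits (rad/s): [1.89, 1.89, 2.39, 2.39, 3.01, 3.01, 3.01].

INTERFACE

Orientations are given as a rotation vector (axis times angle).
In Python, from bench import telemetry, eyes, ticket, robot gives the robot as it stands.
- The arm moves only by the shell command python3 -m handwheel 'ROWS'. ROWS is JSON, one flat list of numbers, 5 for each row, row after row: the finger opening in mm, from 0 to 94, then the shift along the tool's x, y, z in mm, then the turn about the tool's z in rad. In form: [jaw, x, y, z, turn, jaw, x, y, z, turn, ...]. A call has 1 to 20 rows; each row shifts and turns the commanded pose from where the row before left it, along the tool's axes as they then stand; what a row does not reach is not made up. A row lasts 1/10 s, in which the tool goes at most 50 mm and 8.59 degrees, less where a joint would pass 70% of its speed; a pose out of reach is approached as far as the arm can. A call with a gripper value outside its range is refused whole. The fingers move at their own pace and stop on an object; the grip force is fixed at half the most. Time passes only in rows, so rows that do not move let the fingers close. It gives the time, the measured TCP pose, the force, the opening and the grip force at its end, in the units of the state.
- telemetry.get_obs(): the state, without advancing time (a new reading comes with each control period).
- eyes.get_image(name): name is "scene" or "top" or "wrist"; returns (picture, depth): 480x640x3 uint8, blue, green, red; 480x640 float32, mm along the optical axis (not along the pixel's ray), 0 where there is no reading.
- eyes.camera_model(name): a dict with "fx", "fy", "cx", "cy" (pixels), "camera_from_world" (4x4, takes a point from world to camera coordinates). Camera axes: x right, y up, looking along -z (the intrinsics and any distortion apply to the point x, -y, -z); pixel columns grow to the right and rows downward; lengths in mm; the calibration is good to about 2 mm. A picture is of the moment at which its call begins: read the wrist's pose just before it. camera_model takes no time and is no camera call; for the wrist camera it gives the pose at the moment of the call.
- ticket.close_job(): hands the job in; it is judged then, once.
The state is a dict: "clock": time; "joint_positions": joint angles; "qvel": joint speeds; "joint_torque": joint torques, N m; "tool_pos": TCP position; "ee_rot": TCP orientation; "wrist_force": force on the tool from outside, world axes, zero at the start; "moment": the same for the moment, N m; "finger_gap": opening from 0.0 (shut) to 1.0 (fully open); "finger_force": force on a finger pad.
Only numpy, scipy, OpenCV 4.12 (cv2) and the standard library are available. Lean on these libraries where they do the work, as an engineer would, in place of code of your own. Each camera call takes 0.05 s, during which the arm holds its last target. There are 200 camera calls.

## Working session

There is one attempt and no reset: what is moved stays moved. The work goes in short steps, Python scripts to look and compute and a shell command to move; the robot and the scene stay as the last step left them, time stands still between calls to the robot, and variables do not carry over. Pictures are saved under pics/ and viewed, at most 14 in all, crops included, and the job is handed in when it is done.

```bash
ls; mkdir -p pics
cat > h.py <<'E'
import numpy as np, cv2
from bench import telemetry, eyes, robot
def snap(n,f=None):
    im,d=eyes.get_image(n); m=eyes.camera_model(n)
    if f: cv2.imwrite('pics/'+f,im)
    return im,d,m
def pts(d,m):
    v,u=np.mgrid[0:480,0:640]
    c=np.stack([(u-m['cx'])/m['fx']*d,-(v-m['cy'])/m['fy']*d,-d,np.ones_like(d)],-1)
    return (c@np.linalg.inv(np.array(m['camera_from_world'])).T)[...,:3]
E
python3 - <<'E'
from h import *
o=telemetry.get_obs(); print(o)
for n in('scene','top'):
    im,d,m=snap(n,n+'0.png'); print({k:np.round(v,3) if not isinstance(v,str) else v for k,v in m.items()}, (d>0).mean())
    np.savez('/tmp/'+n,im=im,d=d,P=pts(d,m))
E
```

```text
pics
{'clock': 0.0, 'joint_positions': array([-1.49650328,  0.42672638,  0.07382774,  1.60661475, -0.03413304,
        1.11081349, -0.0670906 ]), 'qvel': array([ 0.00029803,  0.00047309, -0.00028348,  0.00153471,  0.00103418,
        0.00028066,  0.00097602]), 'joint_torque': array([-2.90682459e-03, -9.35835457e+01,  3.66497219e+00, -4.54191148e+01,
       -4.90408286e-02,  2.02693924e-02,  1.18634352e-04]), 'tool_pos': array([149.70741087, 657.71806692, 198.87526503]), 'ee_rot': array([-3.50815312e-01, -3.12185367e+00,  2.04299282e-03]), 'wrist_force': array([-0.73683217, -0.40618403,  0.3432669 ]), 'moment': array([0.07416807, 0.01592367, 0.03514969]), 'finger_force': 0.0, 'finger_gap': 0.9992157323235371}
{'fx': np.float64(588.872), 'fy': np.float64(588.872), 'cx': np.float64(317.389), 'cy': np.float64(233.727), 'camera_from_world': array([[-1.750000e-01,  9.840000e-01,  9.000000e-03,  1.107000e+02],
       [-6.590000e-01, -1.240000e-01,  7.420000e-01,  2.982550e+02],
       [ 7.310000e-01,  1.240000e-01,  6.710000e-01, -1.670737e+03],
       [ 0.000000e+00,  0.000000e+00,  0.000000e+00,  1.000000e+00]])} 0.996083984375
{'fx': np.float64(544.458), 'fy': np.float64(544.458), 'cx': np.float64(312.19), 'cy': np.float64(233.769), 'camera_from_world': array([[ 3.000000e-03, -9.990000e-01, -3.200000e-02,  2.069900e+01],
       [ 9.920000e-01, -2.000000e-03,  1.270000e-01, -6.077170e+02],
       [-1.270000e-01, -3.200000e-02,  9.910000e-01, -1.078195e+03],
       [ 0.000000e+00,  0.000000e+00,  0.000000e+00,  1.000000e+00]])} 0.996005859375
```

View pics/top0.png

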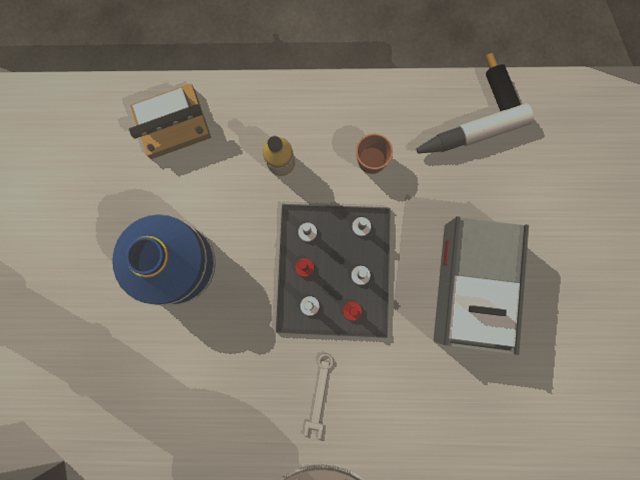

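View pics/scene0.png

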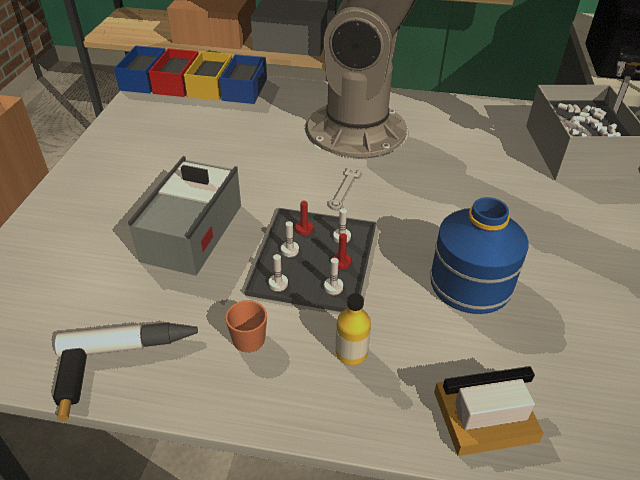

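The top view shows bare studs at (307,231), (361,226), (361,275) and (310,305), and red studs at (305,267) and (352,311). The pot mouth is at (148,256), the box at (485,285) with its cover rib at (487,311), and the tin and oil bottle lie beyond the tray.

```bash
cat >> h.py <<'E'
def studs(n='top'):
    im,d,m=snap(n); return studs_from(im,pts(d,m))
def studs_from(im,P,box=(400,800,-160,160)):
    # stem tops: height band 70..95 inside tray area
    z=P[...,2]; k=(z>68)&(z<100)&(P[...,0]>box[0])&(P[...,0]<box[1])&(P[...,1]>box[2])&(P[...,1]<box[3])
    nn,l,s,c=cv2.connectedComponentsWithStats(k.astype(np.uint8))
    out=[]
    for i in range(1,nn):
        if s[i,4]<8: continue
        q=P[l==i]; b=np.median(im[l==i].astype(float),0)
        out.append((('RED' if b[2]>2*b[1] else 'bare'),np.round(q.mean(0),1),np.round((q.min(0)+q.max(0))[:2]/2,1),int(s[i,4])))
    return out
E
python3 - <<'E'
from h import *
for n in('top','scene'):
    z=np.load('/tmp/'+n+'.npz'); im,P=z['im'],z['P']
    print(n); [print(s) for s in studs_from(im,P)]
    Z=P[...,2]; X=P[...,0];Y=P[...,1]
    hsv=cv2.cvtColor(im,cv2.COLOR_BGR2HSV)
    k=(Z>198)&(Z<212)&(Y>100)&(X>300)&(X<900)
    q=P[k][:,:2].astype(np.float32)
    (c,r)=cv2.minEnclosingCircle(q); print('mouth',c,r,len(q))
    # box: points of height 95..120
    k=(Z>95)&(Z<122)&(Y<-130)&(X>350)&(X<900)
    print('box',cv2.minAreaRect(P[k][:,:2].astype(np.float32)),np.median(Z[k]))
    k=(Z>133)&(Z<155)&(Y<-130)&(X>350)&(X<900)
    print('rib',cv2.minAreaRect(P[k][:,:2].astype(np.float32)),P[k].mean(0))
    for nm,x0,x1,y0,y1,lo in(('tin',720,900,-200,-40,50),('oil',720,900,0,150,60)):
        k=(Z>lo)&(Z<160)&(X>x0)&(X<x1)&(Y>y0)&(Y<y1)
        if k.any():print(nm,cv2.minEnclosingCircle(P[k][:,:2].astype(np.float32)),Z[k].max())
E
```

```text
top
('bare', array([755.2,  85.5,  89.5]), array([767.9,  89.2]), 300)
('bare', array([627.3, -81.5,  79.9]), array([628. , -81.7]), 56)
('bare', array([616.1,  31.7,  79.3]), array([616.7,  31.1]), 55)
('RED', array([541.4,  37.9,  80.4]), array([541.6,  37.7]), 53)
('bare', array([525.6, -78.8,  79.9]), array([525.9, -78.9]), 54)
('bare', array([461.9,  26.5,  80.8]), array([461.8,  26.4]), 52)
('RED', array([452.1, -61.1,  80.9]), array([452.5, -60.8]), 52)
mouth (549.7491455078125, 311.3053894042969) 33.25983428955078 347
box ((503.5116882324219, -310.3294677734375), (138.53555297851562, 244.42587280273438), 83.03205871582031) 105.62571468063925
rib ((454.4436340332031, -303.8786926269531), (61.048133850097656, 11.9213228225708), 82.79202270507812) [ 454.5639104  -302.75296139  141.9639681 ]
tin ((774.58447265625, -105.74185180664062), 38.09410095214844) 73.68689735916269
oil ((767.5303344726562, 89.23278045654297), 30.478801727294922) 151.71152035795387
scene
('RED', array([456.6, -61.7,  78.9]), array([453.6, -62.2]), 60)
('bare', array([467.3,  26.2,  78.4]), array([464.2,  25
[... 211 characters left out ...]
re', array([621.3,  31.7,  78.8]), array([619.3,  31.3]), 75)
('bare', array([ 764.5, -107.8,   70.1]), array([ 768.9, -106.4]), 160)
('bare', array([790.5,  90.3,  86.5]), array([779.1,  88.7]), 487)
mouth (550.9478149414062, 310.1706237792969) 34.97468948364258 355
box ((504.5101623535156, -311.1484375), (140.9431915283203, 251.06736755371094), 83.36030578613281) 107.21173662894677
rib ((458.8463439941406, -304.9283142089844), (61.98577880859375, 17.64108657836914), 83.71331787109375) [ 459.68926734 -303.7586449   141.65393723]
tin ((776.8323364257812, -107.58598327636719), 39.98188018798828) 74.5467419230963
oil ((772.764892578125, 89.06805419921875), 30.424734115600586) 152.9468135694375
```

```bash
python3 -m handwheel '[94,0,0,-15,-0.11, 94,0,0,-30,-0.115, 94,0,0,-30,0, 94,0,0,-30,0, 94,0,0,-25,0, 94,-30,0,0,0, 94,-30,0,0,0, 94,-30,0,0,0, 94,-30,0,0,0, 94,-30,0,0,0, 94,-30,0,0,0, 94,-30,0,0,0, 94,0,0,0,0, 94,0,0,0,0]'; python3 -c "
from h import *
o=telemetry.get_obs();print(o['tool_pos'],o['ee_rot'],o['joint_positions'])"
```

```text
clock: 1.5
tool_pos: [360.2, 658.1, 328.8]
ee_rot: [0.0, -3.141, 0.002]
wrist_force: [-1.0, 0.9, 0.2]
finger_gap: 1.001
finger_force: 0.0
[360.20165945 658.06739781 328.7779836 ] [ 4.11020281e-05 -3.14106924e+00  1.57457534e-03] [-1.22369212  0.48843825  0.10930177  1.23835689 -0.05185166  1.41860672
  0.4516614 ]
```

```bash
python3 -m handwheel '[50,-10,-30,0,0, 50,-10,-40,0,0, 50,-10,-40,0,0, 50,-10,-40,0,0, 50,-10,-40,0,0, 50,-10,-40,0,0, 50,-10,-40,0,0, 50,-10,-40,0,0, 50,-10,-40,0,0, 50,-12,-40,0,0, 50,0,-40,0,0, 50,0,-40,0,0, 50,0,-40,0,0, 50,0,-40,0,0, 50,0,-40,0,0, 50,0,-30,0,0, 50,0,-12,0,0, 50,0,0,0,0, 50,0,0,0,0]'; python3 -c "
from h import *
im,d,m=snap('wrist','w1.png');o=telemetry.get_obs();print(o['tool_pos'],o['ee_rot'],o['joint_positions'])
for s in studs_from(im,pts(d,m)):print(s)"
```

```text
clock: 3.4
tool_pos: [462.4, 28.2, 329.6]
ee_rot: [0.005, -3.142, -0.001]
wrist_force: [-0.1, 1.1, 0.2]
finger_gap: 0.534
finger_force: 0.0
[462.45302612  28.33999644 329.49341169] [ 5.56624730e-03 -3.14144497e+00 -1.06545888e-04] [-0.66268919 -0.05746714  0.44648493  1.90164763  0.02569882  1.29200172
  1.35041592]
('RED', array([451.7, -62.1,  81.5]), array([452. , -62.7]), 197)
('bare', array([461.9,  25.3,  81.8]), array([462.5,  25.3]), 184)
('bare', array([525. , -79.4,  80.4]), array([526.2, -80.1]), 203)
('RED', array([540.7,  36.4,  80.7]), array([542. ,  36.9]), 192)
('bare', array([615.1,  30.7,  80.2]), array([617.1,  30.9]), 194)
('bare', array([748.7,  85.3,  86.5]), array([760.2,  88.5]), 1072)
('bare', array([769.9, -76.2,  69.5]), array([771.1, -78.3]), 130)
```

View pics/w1.png

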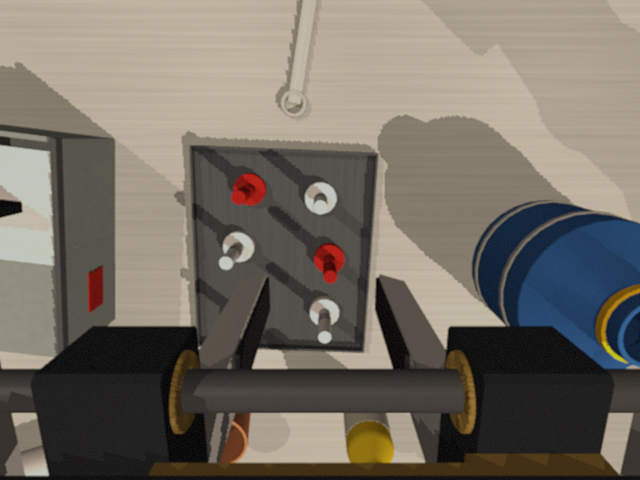

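The wrist view confirms the positions: the target stud is at (320,198), between the fingers in y, with red at (248,188) and (329,262). I'll go down on it.

```bash
python3 -m handwheel '[50,0,-2.5,30,0, 50,0,0,40,0, 50,0,0,40,0, 50,0,0,40,0, 50,0,0,40,0, 50,0,0,35,0, 50,0,0,25,0, 50,0,0,13,0, 50,0,0,0,0, 50,0,0,0,0, 0,0,0,0,0, 0,0,0,0,0, 0,0,0,0,0, 0,0,0,0,0, 0,0,0,0,0, 0,0,0,0,0]';  python3 -m handwheel '[0,0,0,-10,0, 0,0,0,-25,0, 0,0,0,-35,0, 0,0,0,-40,0, 0,0,0,-40,0, 0,0,0,-40,0, 0,0,0,-40,0, 0,0,0,-25,0, 0,0,0,-10,0, 0,0,0,0,0, 0,0,0,0,0]'
```

```text
clock: 5.05
tool_pos: [462.8, 24.2, 66.8]
ee_rot: [-0.002, 3.141, 0.0]
wrist_force: [-0.6, 2.3, 3.3]
finger_gap: 0.158
finger_force: 30.0
clock: 6.15
tool_pos: [461.9, 23.8, 330.3]
ee_rot: [0.002, -3.14, 0.001]
wrist_force: [0.5, 0.6, -3.5]
finger_gap: 0.159
finger_force: 30.0
```

```bash
python3 -m handwheel '[0,-5,12,0,0, 0,-8,25,0,0, 0,-10,35,0,0, 0,-12,40,0,0, 0,-12,40,0,0, 0,-12,40,0,0, 0,-12,40,0,0, 0,-10,32,0,0, 0,-5,17,0,0, 0,-2,6,0,0, 0,0,0,0,0, 0,0,0,0,0, 0,0,0,0,0]'; python3 -c "
from h import *
for n in ('wrist','scene'):
  im,d,m=snap(n,n+'2.png')
  P=pts(d,m);Z=P[...,2];X=P[...,0];Y=P[...,1]
  k=(Z>198)&(Z<212)&(Y>200)&(X>480)&(X<620);print('mouth',cv2.minEnclosingCircle(P[k][:,:2].astype(np.float32)),k.sum())
  k=(Z>262)&(Z<278)&(abs(Y-310)<40)&(abs(X-550)<40);print('flange',cv2.minEnclosingCircle(P[k][:,:2].astype(np.float32)),k.sum(), P[k].mean(0))
o=telemetry.get_obs();print(o['tool_pos'],o['ee_rot'],o['joint_positions'])
"
```

```text
clock: 7.45
tool_pos: [550.3, 309.6, 331.9]
ee_rot: [0.001, 3.141, 0.0]
wrist_force: [-0.6, -0.5, -1.9]
finger_gap: 0.159
finger_force: 30.0
mouth ((550.0336303710938, 310.34967041015625), 32.87916946411133) 1084
flange ((550.4183349609375, 310.33538818359375), 20.070390701293945) 152 [534.35136386 310.73095669 273.97687684]
mouth ((552.1287841796875, 309.8694763183594), 35.780372619628906) 342
flange ((553.4688110351562, 310.1183776855469), 20.0130672454834) 104 [565.45499775 307.65794651 273.72848073]
[550.30915021 310.07470814 332.05405807] [1.51911766e-04 3.14117468e+00 7.12312074e-04] [-0.87285435  0.274844    0.33038972  1.55138508 -0.09095737  1.32991157
  1.03837539]
```

View pics/scene2.png

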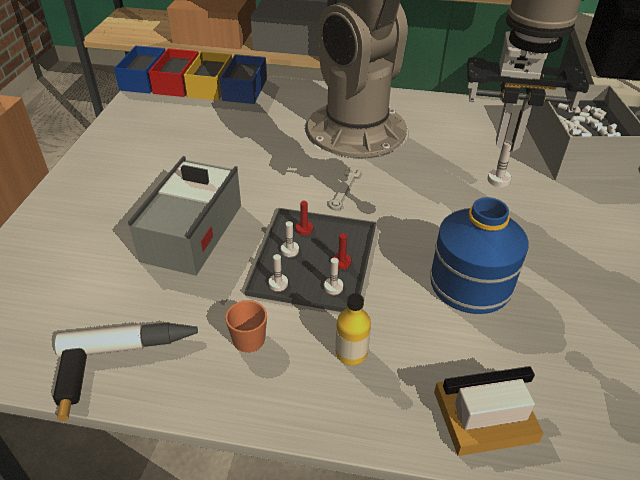

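The scene view shows the stud upright in the fingers at (500,165), just above the mouth at (490,212). Flange and mouth agree within 1 mm, so I'll lower and release.

```bash
python3 -m handwheel '[0,0,0,15,0, 0,0,0,25,0, 0,0,0,25,0, 0,0,0,15,0, 0,0,0,10,0, 0,0,0,5,0, 0,0,0,0,0, 0,0,0,0,0, 50,0,0,0,0, 50,0,0,0,0, 50,0,0,0,0, 50,0,0,0,0, 50,0,0,-10,0, 50,0,0,-30,0, 50,0,0,-35,0, 50,0,0,-20,0, 50,0,0,0,0]'; python3 -c "
from h import *
im,d,m=snap('top');o=telemetry.get_obs();print(o['tool_pos'],o['joint_positions'])
for s in studs_from(im,pts(d,m)):print(s)
im,d,m=snap('wrist','w3.png')"
```

```text
clock: 9.25
tool_pos: [551.4, 311.5, 335.5]
ee_rot: [-0.001, 3.138, 0.005]
wrist_force: [-0.1, -0.4, 0.8]
finger_gap: 0.537
finger_force: 0.0
[550.78198546 311.32033332 333.45516471] [-0.87408582  0.27464944  0.33062523  1.54872025 -0.09111019  1.33061969
  1.03828156]
('bare', array([756.3,  85.3,  89.7]), array([767.4,  89.3]), 299)
('bare', array([ 783.4, -139.7,   69.9]), array([ 783.3, -138.6]), 9)
('bare', array([755.6, -74.7,  69.7]), array([755.2, -74.5]), 8)
('bare', array([ 742.4, -121.3,   69.5]), array([ 742.7, -121.7]), 8)
('bare', array([627.2, -81.4,  79.5]), array([628.1, -81.7]), 57)
('bare', array([616.1,  31.6,  79.9]), array([616.5,  31.1]), 54)
('RED', array([541.5,  37.8,  80.1]), array([541.6,  37.9]), 52)
('bare', array([525.7, -78.9,  80. ]), array([526. , -78.8]), 53)
('RED', array([452.1, -61.3,  80.7]), array([452.5, -60.7]), 51)
```

View pics/w3.png

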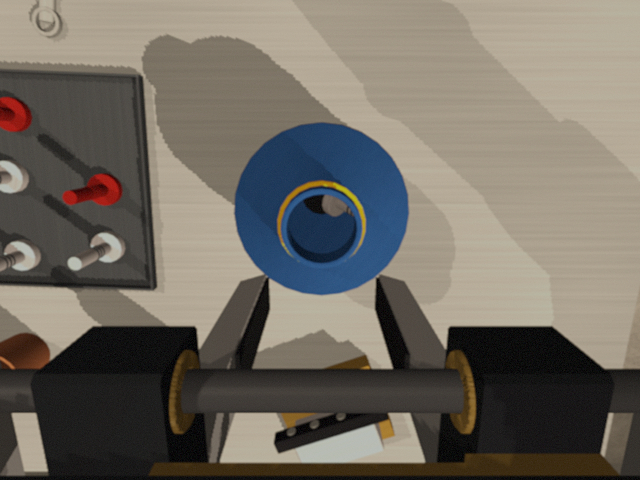

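The stud lies inside the pot, at (333,205). Next is the one at (616.7, 31.2).

```bash
python3 -m handwheel '[50,-5,-20,0,0, 50,-10,-40,0,0, 50,-10,-40,0,0, 50,-10,-40,0,0, 50,-10,-40,0,0, 50,-10,-40,0,0, 50,-8,-35,0,0, 50,-3,-24,0,0, 50,0,0,30,0, 50,0,0,40,0, 50,0,0,40,0, 50,0,0,40,0, 50,0,0,40,0, 50,0,0,35,0, 50,0,0,25,0, 50,0,0,13,0, 50,0,0,0,0, 50,0,0,0,0]' ; python3 -m handwheel '[0,0,0,0,0, 0,0,0,0,0, 0,0,0,0,0, 0,0,0,0,0, 0,0,0,0,0, 0,0,0,0,0, 0,0,0,-10,0, 0,0,0,-25,0, 0,0,0,-35,0, 0,0,0,-40,0, 0,0,0,-40,0, 0,0,0,-40,0, 0,0,0,-40,0, 0,0,0,-25,0, 0,0,0,-10,0, 0,0,0,0,0, 0,0,0,0,0]'
```

```text
clock: 11.15
tool_pos: [616.9, 32.0, 69.2]
ee_rot: [-0.002, 3.141, -0.0]
wrist_force: [-0.0, 0.2, 0.9]
finger_gap: 0.533
finger_force: 0.0
clock: 12.85
tool_pos: [615.9, 32.2, 332.2]
ee_rot: [0.002, -3.14, 0.001]
wrist_force: [0.1, -0.3, -2.5]
finger_gap: 0.157
finger_force: 30.0
```

```bash
python3 -m handwheel '[0,3,12,0,0, 0,6,25,0,0, 0,8,34,0,0, 0,10,40,0,0, 0,10,40,0,0, 0,10,40,0,0, 0,8,36,0,0, 0,6,28,0,0, 0,4,17,0,0, 0,1,6.5,0,0, 0,0,0,0,0, 0,0,0,0,0, 0,0,0,0,0]'; python3 -c "
from h import *
im,d,m=snap('wrist')
P=pts(d,m);Z=P[...,2];X=P[...,0];Y=P[...,1]
k=(Z>260)&(Z<280)&(abs(Y-310)<40)&(abs(X-550)<40);print('flange',cv2.minEnclosingCircle(P[k][:,:2].astype(np.float32)),k.sum(), Z[k].min())
o=telemetry.get_obs();print(o['tool_pos'])
"
```

```text
clock: 14.15
tool_pos: [550.8, 309.0, 333.7]
ee_rot: [0.001, 3.141, -0.0]
wrist_force: [-0.6, 0.2, -1.2]
finger_gap: 0.157
finger_force: 30.0
flange ((551.1510620117188, 307.9366760253906), 19.914663314819336) 1243 268.03923942753045
[550.78060197 309.16566414 333.75698819]
```

```bash
python3 -m handwheel '[0,1,2,15,0, 0,0,0,25,0, 0,0,0,25,0, 0,0,0,17,0, 0,0,0,10,0, 0,0,0,5,0, 0,0,0,0,0, 0,0,0,0,0, 50,0,0,0,0, 50,0,0,0,0, 50,0,0,0,0, 50,0,0,0,0, 50,0,0,-10,0, 50,0,0,-30,0, 50,0,0,-35,0, 50,0,0,-20,0, 50,0,0,0,0]'; python3 -c "
from h import *
im,d,m=snap('top');o=telemetry.get_obs();print(o['tool_pos'],o['clock'])
for s in studs_from(im,pts(d,m),(400,720,-160,160)):print(s)"
```

```text
clock: 15.9
tool_pos: [550.4, 313.1, 335.5]
ee_rot: [-0.002, 3.138, 0.005]
wrist_force: [0.3, 0.8, 0.5]
finger_gap: 0.533
finger_force: 0.0
[549.80533474 312.82423928 333.50061342] 15.95
('bare', array([627.4, -81.5,  79.9]), array([628. , -81.7]), 55)
('RED', array([541.4,  37.9,  80.4]), array([541.7,  37.7]), 53)
('bare', array([525.6, -78.9,  80.7]), array([526.1, -78.8]), 53)
('RED', array([452.1, -61.2,  80.5]), array([452.5, -60.8]), 52)
```

```bash
python3 -m handwheel '[50,2,-20,0,0, 50,3,-40,0,0, 50,3,-40,0,0, 50,3,-40,0,0, 50,3,-40,0,0, 50,3,-40,0,0, 50,3,-40,0,0, 50,2,-40,0,0, 50,2,-40,0,0, 50,0,-30,0,0, 50,0,-20,0,0, 50,0,-1,0,0, 50,0,0,30,0, 50,0,0,40,0, 50,0,0,40,0, 50,0,0,40,0, 50,0,0,30,0, 50,0,0,0,0, 50,0,0,0,0]'
```

```text
clock: 17.85
tool_pos: [525.3, -78.4, 151.9]
ee_rot: [0.002, -3.14, 0.0]
wrist_force: [0.1, -0.8, 1.1]
finger_gap: 0.531
finger_force: 0.0
```

Position is good. Descend, grip, lift and carry.

```bash
python3 -m handwheel '[50,-0.5,-0.5,30,0, 50,0,0,30,0, 50,0,0,18,0, 50,0,0,8,0, 50,0,0,0,0, 0,0,0,0,0, 0,0,0,0,0, 0,0,0,0,0, 0,0,0,0,0, 0,0,0,0,0, 0,0,0,-10,0, 0,0,0,-25,0, 0,0,0,-35,0, 0,0,0,-40,0, 0,0,0,-40,0, 0,0,0,-40,0, 0,0,0,-40,0, 0,0,0,-25,0, 0,0,0,-10,0, 0,0,0,0,0]'; python3 -m handwheel '[0,0,12,0,0, 0,-2,25,0,0, 0,-3,35,0,0, 0,-3,40,0,0, 0,-3,40,0,0, 0,-3,40,0,0, 0,-3,40,0,0, 0,-3,40,0,0, 0,-2,40,0,0, 0,-2,36,0,0, 0,0,25,0,0, 0,0,12,0,0, 0,0,5,0,0, 0,0,0,0,0, 0,0,0,0,0, 0,0,0,0,0]'; python3 -c "
from h import *
im,d,m=snap('wrist')
P=pts(d,m);Z=P[...,2];X=P[...,0];Y=P[...,1]
k=(Z>260)&(Z<280)&(abs(Y-310)<40)&(abs(X-550)<40);print('flange',cv2.minEnclosingCircle(P[k][:,:2].astype(np.float32)),k.sum(), Z[k].min())
o=telemetry.get_obs();print(o['tool_pos'])
"
```

```text
clock: 19.85
tool_pos: [526.3, -79.0, 331.4]
ee_rot: [-0.002, 3.14, 0.001]
wrist_force: [0.1, -0.0, -2.3]
finger_gap: 0.157
finger_force: 30.0
clock: 21.45
tool_pos: [550.0, 309.7, 330.8]
ee_rot: [0.001, 3.141, 0.0]
wrist_force: [0.5, -0.7, -1.6]
finger_gap: 0.16
finger_force: 30.0
flange ((550.1253051757812, 308.5904235839844), 19.918170928955078) 1209 268.40148926478844
[550.00363564 309.95250053 330.86321257]
```

```bash
python3 -m handwheel '[0,0,1.5,15,0, 0,0,0,25,0, 0,0,0,25,0, 0,0,0,14,0, 0,0,0,10,0, 0,0,0,5,0, 0,0,0,0,0, 0,0,0,0,0, 50,0,0,0,0, 50,0,0,0,0, 50,0,0,0,0, 50,0,0,0,0, 50,0,0,-10,0, 50,0,0,-30,0, 50,0,0,-35,0, 50,0,0,-20,0, 50,0,0,0,0]'; python3 -c "
from h import *
im,d,m=snap('top');o=telemetry.get_obs();print(o['tool_pos'],o['clock'])
for s in studs_from(im,pts(d,m),(400,720,-160,160)):print(s)"
```

```text
clock: 23.2
tool_pos: [550.9, 313.0, 335.5]
ee_rot: [-0.001, 3.138, 0.005]
wrist_force: [0.1, -0.5, 0.2]
finger_gap: 0.533
finger_force: 0.0
[550.26818283 312.80226024 333.44763225] 23.25
('bare', array([627.3, -81.5,  79.1]), array([628.5, -81.7]), 57)
('RED', array([541.4,  37.9,  80.5]), array([541.6,  37.8]), 53)
('RED', array([452.1, -61.2,  80.7]), array([452.5, -60.8]), 52)
```

```bash
python3 -m handwheel '[50,-5,-20,0,0, 50,-9,-40,0,0, 50,-9,-40,0,0, 50,-9,-40,0,0, 50,-9,-40,0,0, 50,-9,-40,0,0, 50,-9,-40,0,0, 50,-8,-40,0,0, 50,-8,-40,0,0, 50,-3,-30,0,0, 50,0,-20,0,0, 50,0,-4.5,0,0, 50,0,0,30,0, 50,0,0,40,0, 50,0,0,40,0, 50,0,0,40,0, 50,0,0,30,0, 50,0,0,0,0, 50,0,0,0,0]'
```

```text
clock: 25.15
tool_pos: [628.2, -81.2, 152.0]
ee_rot: [0.003, -3.141, 0.0]
wrist_force: [0.4, -1.1, -0.2]
finger_gap: 0.531
finger_force: 0.0
```

```bash
python3 -m handwheel '[50,0,-0.5,30,0, 50,0,0,30,0, 50,0,0,18,0, 50,0,0,8,0, 50,0,0,0,0, 0,0,0,0,0, 0,0,0,0,0, 0,0,0,0,0, 0,0,0,0,0, 0,0,0,0,0, 0,0,0,-10,0, 0,0,0,-25,0, 0,0,0,-35,0, 0,0,0,-40,0, 0,0,0,-40,0, 0,0,0,-40,0, 0,0,0,-40,0, 0,0,0,-25,0, 0,0,0,-10,0, 0,0,0,0,0]'; python3 -m handwheel '[0,3,12,0,0, 0,6,25,0,0, 0,8,35,0,0, 0,8,40,0,0, 0,8,40,0,0, 0,8,40,0,0, 0,8,40,0,0, 0,8,40,0,0, 0,8,40,0,0, 0,8,36,0,0, 0,5,25,0,0, 0,0,12,0,0, 0,0,7.5,0,0, 0,0,0,0,0, 0,0,0,0,0, 0,0,0,0,0]'; python3 -c "
from h import *
im,d,m=snap('wrist')
P=pts(d,m);Z=P[...,2];X=P[...,0];Y=P[...,1]
k=(Z>260)&(Z<280)&(abs(Y-310)<40)&(abs(X-550)<40);print('flange',cv2.minEnclosingCircle(P[k][:,:2].astype(np.float32)),k.sum(), Z[k].min())
o=telemetry.get_obs();print(o['tool_pos'])
"
```

```text
clock: 27.15
tool_pos: [628.3, -82.4, 331.5]
ee_rot: [-0.002, 3.14, 0.0]
wrist_force: [0.5, 0.3, -3.4]
finger_gap: 0.157
finger_force: 30.0
clock: 28.75
tool_pos: [550.2, 308.7, 330.6]
ee_rot: [0.001, 3.141, -0.0]
wrist_force: [-0.2, -0.6, -2.9]
finger_gap: 0.158
finger_force: 30.0
flange ((550.4818725585938, 307.9989013671875), 19.833824157714844) 1523 267.8049925504739
[550.10202621 308.9063769  330.66893371]
```

```bash
python3 -m handwheel '[0,0,2,15,0, 0,0,0,25,0, 0,0,0,25,0, 0,0,0,14,0, 0,0,0,10,0, 0,0,0,5,0, 0,0,0,0,0, 0,0,0,0,0, 50,0,0,0,0, 50,0,0,0,0, 50,0,0,0,0, 50,0,0,0,0, 50,0,0,-10,0, 50,0,0,-30,0, 50,0,0,-35,0, 50,0,0,-20,0, 50,0,0,0,0]'; python3 -c "
from h import *
im,d,m=snap('top','t4.png');o=telemetry.get_obs();print(o['tool_pos'],o['clock'])
for s in studs_from(im,pts(d,m),(400,720,-160,160)):print(s)
im,d,m=snap('wrist','w4.png')"
```

```text
clock: 30.5
tool_pos: [550.9, 312.6, 335.5]
ee_rot: [-0.002, 3.138, 0.005]
wrist_force: [-0.4, -0.3, 0.0]
finger_gap: 0.529
finger_force: 0.0
[550.25435875 312.30785467 333.42914436] 30.55
('RED', array([541.4,  37.9,  80.3]), array([541.7,  37.7]), 53)
('RED', array([452.1, -61.2,  80.5]), array([452.5, -60.8]), 52)
```

View pics/w4.png

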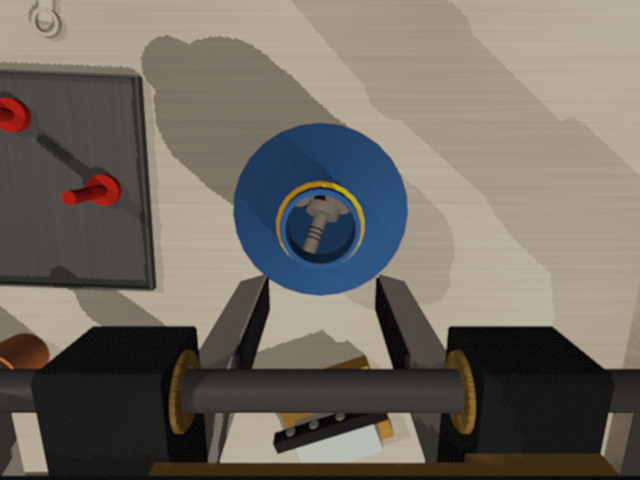

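All four bare studs are in the pot; the last one lies at (318,225). Now to the cover.

```bash
python3 -m handwheel '[50,2,-16,0,0, 50,6,-40,0,0, 50,6,-40,0,0, 50,6,-40,0,0, 50,6,-40,0,0, 50,6,-40,0,0, 50,6,-40,0,0, 50,6,-40,0,0, 50,6,-40,0,0, 50,6,-40,0,0, 50,6,-40,0,0, 50,6,-40,0,0, 50,6,-40,0,0, 50,6,-40,0,0, 50,6,-40,0,0, 50,6,-30,0,0, 50,4,-10,0,0, 50,0,0,0,0, 50,0,0,0,0]'; python3 -m handwheel '[50,0,0,0,0.13, 50,0,0,0,0.13, 50,0,0,0,0.13, 50,0,0,0,0.13, 50,0,0,0,0.13, 50,0,0,0,0.13, 50,0,0,0,0.13, 50,0,0,0,0.13, 50,0,0,0,0.13, 50,0,0,0,0.13, 50,0,0,0,0.13, 50,0,0,0,0.13, 50,0,0,0,0.13, 50,0,0,0,0, 50,0,0,0,0]'; python3 -c "
from h import *
from scipy.spatial.transform import Rotation as R
im,d,m=snap('wrist')
P=pts(d,m);Z=P[...,2];X=P[...,0];Y=P[...,1]
o=telemetry.get_obs();print(o['tool_pos'],o['joint_positions'])
r=R.from_rotvec(o['ee_rot']).as_matrix();print(np.degrees(np.arctan2(r[1,1],r[0,1])))
k=(Z>138)&(Z<155)&(abs(Y+304)<60)&(abs(X-455)<60);q=P[k][:,:2].astype(np.float32)
a=cv2.minAreaRect(q);print('rib',a,Z[k].mean()); print((r.T[:2,:2])@(np.array(a[0])-o['tool_pos'][:2]))
"
```

```text
clock: 32.5
tool_pos: [454.3, -303.0, 331.1]
ee_rot: [0.002, -3.141, -0.001]
wrist_force: [0.5, -0.0, -0.3]
finger_gap: 0.534
finger_force: 0.0
clock: 34.0
tool_pos: [454.9, -302.8, 331.4]
ee_rot: [-2.342, -2.093, -0.0]
wrist_force: [-0.1, 0.9, 0.0]
finger_gap: 0.532
finger_force: 0.0
[ 454.73961012 -303.1014053   331.46810522] [-0.46338447  0.18068579  1.09103338  1.76185022 -0.16659287  1.29958075
  0.55316743]
-6.463023208069178
rib ((455.5854797363281, -305.5248107910156), (60.48053741455078, 11.295263290405273), 83.37736511230469) 144.68186181924312
[-2.31279097  1.11327716]
```

```bash
python3 -m handwheel '[50,-2,1,30,0, 50,0,0,40,0, 50,0,0,40,0, 50,0,0,35,0, 50,0,0,25,0, 50,0,0,12,0, 50,0,0,5,0, 50,0,0,0,0, 50,0,0,0,0, 0,0,0,0,0, 0,0,0,0,0, 0,0,0,0,0, 0,0,0,0,0, 0,0,0,0,0, 0,0,0,0,0]'
```

```text
clock: 35.55
tool_pos: [455.2, -306.1, 144.6]
ee_rot: [-2.349, -2.087, 0.0]
wrist_force: [0.4, 0.2, -0.4]
finger_gap: 0.056
finger_force: 0.0
```

```bash
python3 -m handwheel '[0,0,0,0,0, 0,0,0,0,0]'; python3 -c "
from h import *
im,d,m=snap('wrist','w5.png')"
```

```text
clock: 35.75
tool_pos: [455.2, -306.2, 144.6]
ee_rot: [2.349, 2.086, -0.0]
wrist_force: [0.3, 0.5, -0.5]
finger_gap: 0.005
finger_force: 0.0
```

View pics/w5.png

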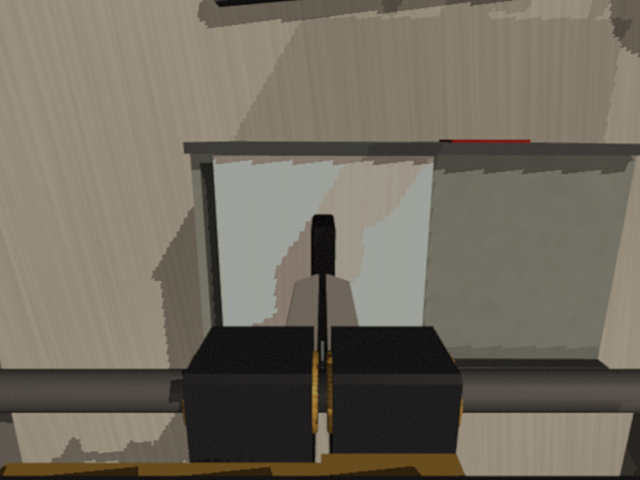

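The fingers show fully closed near (323,290), and the rib is visible from (323,215) to (323,275). So they missed the rib, and I'll check where it lies relative to the tips.

```bash
python3 -c "
from h import *
from scipy.spatial.transform import Rotation as R
o=telemetry.get_obs(); T=R.from_rotvec(o['ee_rot']).as_matrix()
im,d,m=snap('wrist');P=(pts(d,m)-o['tool_pos'])@T
for v in range(205,330,8): print(v,np.round(P[v,323],0),np.round(P[v,300],0))
im,d,m=snap('scene','s5.png');cv2.imwrite('pics/s5c.png',cv2.resize(im[60:300,80:400],None,fx=2.4,fy=2.4))
P=pts(d,m);Z=P[...,2];k=(Z>130)&(Z<150)&(P[...,0]>400)&(P[...,0]<520)&(abs(P[...,1]+304)<50)
print((P[k]).min(0),P[k].max(0))
"
```

```text
205 [35.  1. 36.] [ 35. -12.  35.]
213 [31.  1. 34.] [ 31. -12.  34.]
221 [31.  1. 11.] [ 26. -12.  36.]
229 [30.  1. -2.] [ 22. -12.  34.]
237 [26.  1. -0.] [ 17. -12.  35.]
245 [22.  1. -0.] [ 13. -12.  34.]
253 [18.  1.  1.] [  7. -12.  36.]
261 [14.  1. -1.] [  3. -12.  35.]
269 [10.  1. -1.] [ -1. -12.  33.]
277 [ 8.  1. -6.] [ -6. -12.  34.]
285 [  8.   1. -17.] [  9.  -9. -20.]
293 [  8.   1. -26.] [  9.  -9. -30.]
301 [  8.   1. -36.] [ 10.  -8. -40.]
309 [  8.   1. -43.] [  9.  -8. -46.]
317 [  7.   1. -49.] [ 10.  -8. -54.]
325 [  7.   1. -55.] [  9.  -7. -59.]
[ 445.95602703 -334.86087286  130.18577669] [ 468.02435617 -274.26741062  148.314001  ]
```

View pics/s5c.png

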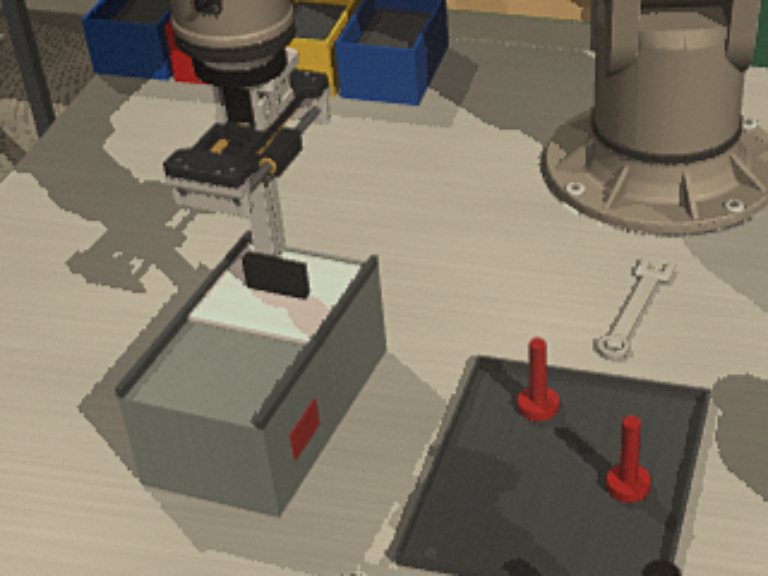

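```bash
python3 -c "
from h import *
print([ (a,getattr(robot,a)) for a in dir(robot) if a[0]!='_'])"; python3 -m handwheel '[50,0,0,0,0, 50,0,0,0,0, 50,0,0,0,0, 50,0,0,0,0, 50,0,0,0,0]'; python3 -c "
from h import *
from scipy.spatial.transform import Rotation as R
o=telemetry.get_obs(); T=R.from_rotvec(o['ee_rot']).as_matrix()
im,d,m=snap('wrist','w6.png');P=(pts(d,m)-o['tool_pos'])@T
k=(abs(P[...,0])<14)&(abs(P[...,1])>15)&(abs(P[...,1])<50)&(P[...,2]<30)
print(P[k][:,2].max(), np.percentile(P[k][:,2],[90,99]),k.sum())
k2=(P[...,0]>-33)&(P[...,0]<33)&(abs(P[...,1])<10)&(abs(P[...,2])<6);print(P[k2].min(0),P[k2].max(0),P[k2].mean(0))
"
```

```text
[('PlanningError', <class 'bench.PlanningError'>), ('tips_ahead', 25.0)]
clock: 36.4
tool_pos: [455.2, -306.1, 144.6]
ee_rot: [2.349, 2.086, -0.0]
wrist_force: [0.6, -0.1, 0.5]
finger_gap: 0.397
finger_force: 0.0
-4.8164074402516315 [-25.95557458  -9.22763194] 10608
[-28.79483361  -5.86869035  -2.44390156] [31.32339313  6.18470204  5.83047833] [3.10182026 0.16948083 0.00453831]
```

View pics/w6.png

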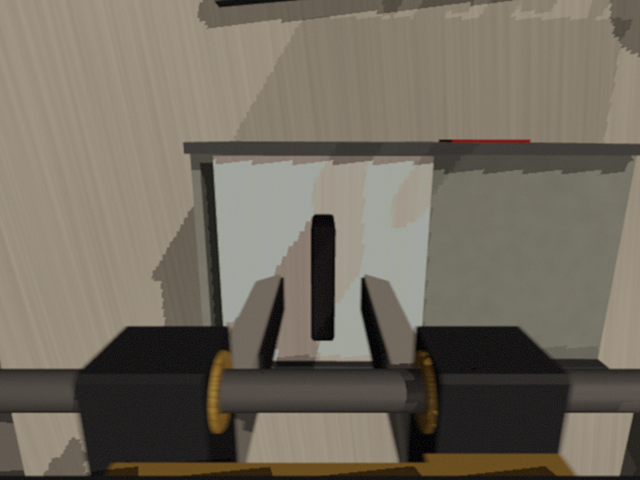

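The open fingers straddle the rib, with their tips around (275,280) and (370,280), but about 5 mm above its top. The real tips reach about 30 mm less far than stated, so I'll lower 25 mm and grip.

```bash
python3 -m handwheel '[50,0,0,8,0, 50,0,0,8,0, 50,0,0,6,0, 50,0,0,3,0, 50,0,0,0,0, 0,0,0,0,0, 0,0,0,0,0, 0,0,0,0,0, 0,0,0,0,0, 0,0,0,0,0, 0,0,0,0,0, 0,0,0,0,0]'
```

```text
clock: 37.65
tool_pos: [455.3, -306.1, 119.7]
ee_rot: [2.349, 2.086, 0.0]
wrist_force: [0.4, 0.8, 1.8]
finger_gap: 0.127
finger_force: 30.0
```

```bash
python3 -m handwheel '[0,0,5,0,0, 0,0,10,0,0, 0,0,15,0,0, 0,0,15,0,0, 0,0,15,0,0, 0,0,15,0,0, 0,0,12,0,0, 0,0,8,0,0, 0,0,5,0,0, 0,0,0,0,0, 0,0,0,0,0]'
```

```text
clock: 38.75
tool_pos: [555.3, -318.3, 119.7]
ee_rot: [2.348, 2.086, -0.0]
wrist_force: [1.4, -1.9, 2.7]
finger_gap: 0.123
finger_force: 30.0
```

```bash
python3 -m handwheel '[0,0,3,0,0, 0,0,2,0,0, 0,0,0,0,0, 0,0,0,0,0]'
```

```text
clock: 39.15
tool_pos: [559.5, -318.9, 119.7]
ee_rot: [2.348, 2.086, -0.0]
wrist_force: [0.4, -3.5, 2.5]
finger_gap: 0.127
finger_force: 30.0
```

```bash
python3 -m handwheel '[50,0,0,0,0, 50,0,0,0,0, 50,0,0,0,0, 50,0,0,0,0, 50,0,0,-15,0, 50,0,0,-35,0, 50,0,0,-40,0, 50,0,0,-30,0, 50,20,-11,0,0, 50,35,-20,0,0, 50,35,-20,0,0, 50,35,-20,0,0, 50,35,-20,0,0, 50,35,-20,0,0, 50,30,-16,0,0, 50,18,-10,0,0, 50,0,0,0,0, 50,0,0,0,0]'
cat >> h.py <<'E'
def to(x,y):
    from scipy.spatial.transform import Rotation as R
    o=telemetry.get_obs(); T=R.from_rotvec(o['ee_rot']).as_matrix()
    print('tcp',np.round(o['tool_pos'],1),'tool shift',np.round(T.T[:2,:2]@(np.array([x,y])-o['tool_pos'][:2]),1),'j',np.round(o['joint_positions'],2))
E
python3 -c "
from h import *
to(452.3,-61.5)
im,d,m=snap('top','t7.png');P=pts(d,m)
for s in studs_from(im,P,(400,720,-160,160)):print(s)
Z=P[...,2];k=(Z>138)&(Z<155)&(P[...,1]<-250)&(P[...,1]>-400)&(P[...,0]>500)&(P[...,0]<620);print(cv2.minAreaRect(P[k][:,:2].astype(np.float32)))
k=(Z<60)&(abs(P[...,1]+303)<60)&(abs(P[...,0]-445)<60);print(cv2.minAreaRect(P[k][:,:2].astype(np.float32)),np.percentile(Z[k],50))
"
```

```text
clock: 40.95
tool_pos: [452.7, -61.9, 240.3]
ee_rot: [-2.347, -2.087, -0.003]
wrist_force: [-0.1, -0.7, 0.2]
finger_gap: 0.535
finger_force: 0.0
tcp [452.7 -61.9 240.3] tool shift [ 0.4 -0.4] j [-1.03 -0.04  1.04  2.06  0.03  1.1  -0.13]
('RED', array([541.4,  38. ,  80.5]), array([541.6,  38.5]), 52)
((558.3056030273438, -316.39544677734375), (58.95726776123047, 12.345466613769531), 83.49542236328125)
((441.98016357421875, -310.1787109375), (102.69507598876953, 112.6334457397461), 84.61483764648438) 3.0491273883476424
```

View pics/t7.png

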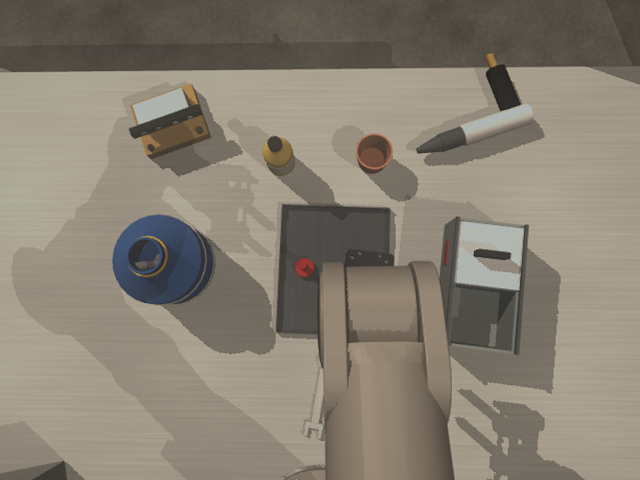

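The cover is fully open: its rib is at (492,254) and the compartment shows at (485,315). One red stud is at (305,267) and the other is under the gripper, so I'll go down on that one.

```bash
python3 -m handwheel '[50,0,0,30,0, 50,0,0,40,0, 50,0,0,40,0, 50,0,0,35,0, 50,0,0,25,0, 50,0,0,15,0, 50,0,0,10,0, 50,0,0,0,0, 50,0,0,0,0, 0,0,0,0,0, 0,0,0,0,0, 0,0,0,0,0, 0,0,0,0,0, 0,0,0,0,0, 0,0,0,0,0]'; python3 -m handwheel '[0,0,0,-15,0, 0,0,0,-35,0, 0,0,0,-40,0, 0,0,0,-40,0, 0,0,0,-40,0, 0,0,0,-20,0, 0,0,0,-5,0, 0,0,0,0,0, 0,0,0,0,0]'; python3 -c "
from h import *
to(440,-325)"
```

```text
clock: 42.5
tool_pos: [452.6, -61.8, 44.8]
ee_rot: [2.348, 2.087, 0.0]
wrist_force: [0.1, 0.8, 3.1]
finger_gap: 0.166
finger_force: 30.0
clock: 43.4
tool_pos: [451.6, -61.8, 238.5]
ee_rot: [-2.348, -2.086, 0.002]
wrist_force: [0.0, 0.1, -2.3]
finger_gap: 0.164
finger_force: 30.0
tcp [451.6 -61.8 238.5] tool shift [-262.8   19.4] j [-1.16 -0.06  1.16  2.07  0.06  1.1  -0.15]
```

```bash
python3 -m handwheel '[0,-10,1,0,0, 0,-25,2,0,0, 0,-35,3,0,0, 0,-40,3,0,0, 0,-40,3,0,0, 0,-40,3,0,0, 0,-35,2,0,0, 0,-25,2,0,0, 0,-13,0,0,0, 0,0,0,0,0, 0,0,0,0,0]'; python3 -m handwheel '[0,0,0,20,0, 0,0,0,35,0, 0,0,0,40,0, 0,0,0,30,0, 0,0,0,20,0, 0,0,0,10,0, 0,0,0,3,0, 0,0,0,0,0]';  python3 -c "
from h import *
to(442.9,-303.1)"
```

```text
clock: 44.5
tool_pos: [440.4, -311.8, 239.4]
ee_rot: [-2.35, -2.084, 0.003]
wrist_force: [-0.1, 0.3, -2.6]
finger_gap: 0.163
finger_force: 30.0
clock: 45.3
tool_pos: [441.6, -311.2, 82.6]
ee_rot: [2.348, 2.086, -0.0]
wrist_force: [0.3, 0.1, -2.2]
finger_gap: 0.163
finger_force: 30.0
tcp [ 441.6 -311.2   82.6] tool shift [8.2 0.4] j [-0.22  0.52  0.94  2.05 -0.56  0.85  0.92]
```

```bash
python3 -m handwheel '[0,-7,0,0,0, 0,-7,0,0,0, 0,0,0,5,0, 0,0,0,0,0, 0,0,0,0,0, 45,0,0,0,0, 45,0,0,0,0, 45,0,0,0,0, 45,0,0,0,0, 45,0,0,0,0]'; python3 -m handwheel '[50,0,0,-20,0, 50,0,0,-35,0, 50,0,0,-40,0, 50,0,0,-40,0, 50,0,0,-25,0, 50,0,0,0,0, 50,0,0,0,0]'; python3 -c "
from h import *
im,d,m=snap('top','t8.png');P=pts(d,m)
for s in studs_from(im,P,(400,720,-160,160)):print(s)
to(541.8,38.1)
im,d,m=snap('wrist','w8.png');P=pts(d,m)
k=(im[...,2]>2*im[...,1].astype(int))&(abs(P[...,1]+303)<60)&(abs(P[...,0]-443)<60); print(k.sum(),P[k].min(0),P[k].max(0))
"
```

```text
clock: 46.3
tool_pos: [439.7, -325.3, 77.3]
ee_rot: [2.348, 2.086, -0.0]
wrist_force: [-0.8, -0.6, 1.3]
finger_gap: 0.477
finger_force: 0.0
clock: 47.0
tool_pos: [439.8, -324.9, 237.3]
ee_rot: [2.348, 2.086, 0.001]
wrist_force: [-1.1, -0.0, -0.2]
finger_gap: 0.531
finger_force: 0.0
('RED', array([541.4,  37.9,  80.7]), array([541.6,  37.8]), 53)
tcp [ 439.5 -324.7  236.6] tool shift [372.3  58.9] j [-0.4   0.33  1.15  1.89 -0.33  1.13  0.76]
1522 [ 413.99118576 -352.69707118    2.65163689] [ 470.00249672 -254.69063309  421.46486031]
```

View pics/w8.png

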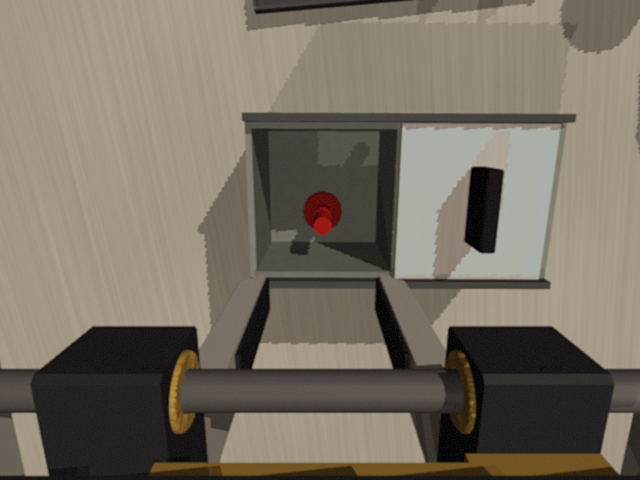

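The red stud stands in the compartment at (322,212). On to the second one.

```bash
python3 -m handwheel '[50,12,3,0,0, 50,22,4,0,0, 50,25,4,0,0, 50,25,4,0,0, 50,25,4,0,0, 50,25,4,0,0, 50,25,4,0,0, 50,25,4,0,0, 50,25,4,0,0, 50,25,4,0,0, 50,25,4,0,0, 50,25,4,0,0, 50,25,4,0,0, 50,25,4,0,0, 50,20,4,0,0, 50,13,0,0,0, 50,5,0,0,0, 50,0,0,0,0, 50,0,0,0,0]'; python3 -c "
from h import *
to(541.8,38)"
```

```text
clock: 49.0
tool_pos: [541.9, 36.2, 237.1]
ee_rot: [2.35, 2.084, -0.0]
wrist_force: [0.3, -0.2, -0.2]
finger_gap: 0.532
finger_force: 0.0
tcp [541.9  36.2 237.1] tool shift [ 1.7 -0.3] j [-1.13  0.34  1.18  1.9  -0.35  1.13  0.07]
```

```bash
python3 -m handwheel '[50,1.5,0,30,0, 50,0,0,40,0, 50,0,0,40,0, 50,0,0,35,0, 50,0,0,25,0, 50,0,0,15,0, 50,0,0,7,0, 50,0,0,0,0, 50,0,0,0,0, 0,0,0,0,0, 0,0,0,0,0, 0,0,0,0,0, 0,0,0,0,0, 0,0,0,0,0, 0,0,0,0,0]'; python3 -m handwheel '[0,0,0,-15,0, 0,0,0,-35,0, 0,0,0,-40,0, 0,0,0,-40,0, 0,0,0,-40,0, 0,0,0,-20,0, 0,0,0,-5,0, 0,0,0,0,0, 0,0,0,0,0]'; python3 -c "
from h import *
to(446,-279)"
```

```text
clock: 50.5
tool_pos: [542.4, 38.7, 45.1]
ee_rot: [2.348, 2.086, -0.0]
wrist_force: [0.7, 0.3, 1.8]
finger_gap: 0.164
finger_force: 30.0
clock: 51.4
tool_pos: [541.6, 38.9, 239.1]
ee_rot: [-2.349, -2.086, 0.002]
wrist_force: [-0.6, 0.9, -3.3]
finger_gap: 0.164
finger_force: 30.0
tcp [541.6  38.9 239.1] tool shift [-326.9  -57.4] j [-1.13  0.34  1.19  1.9  -0.34  1.14  0.06]
```

```bash
python3 -m handwheel '[0,-10,-2,0,0, 0,-20,-4,0,0, 0,-25,-4,0,0, 0,-25,-4,0,0, 0,-25,-4,0,0, 0,-25,-5,0,0, 0,-25,-5,0,0, 0,-25,-5,0,0, 0,-25,-5,0,0, 0,-25,-5,0,0, 0,-25,-5,0,0, 0,-25,-5,0,0, 0,-22,-4,0,0, 0,-15,0,0,0, 0,-10,0,0,0, 0,0,0,0,0, 0,0,0,0,0]'; python3 -c "
from h import *
to(446,-279)"
```

```text
clock: 53.1
tool_pos: [445.9, -279.9, 239.9]
ee_rot: [-2.351, -2.084, 0.001]
wrist_force: [-0.1, -0.1, -2.5]
finger_gap: 0.167
finger_force: 30.0
tcp [ 445.9 -279.9  239.9] tool shift [ 0.9 -0. ] j [-0.54  0.28  1.19  1.93 -0.29  1.12  0.64]
```

```bash
python3 -m handwheel '[0,1,0,20,0, 0,0,0,35,0, 0,0,0,40,0, 0,0,0,30,0, 0,0,0,20,0, 0,0,0,12,0, 0,0,0,6,0, 0,0,0,0,0, 0,0,0,0,0, 45,0,0,0,0, 45,0,0,0,0, 45,0,0,0,0, 45,0,0,0,0, 45,0,0,0,0]'; python3 -m handwheel '[50,0,0,-20,0, 50,0,0,-35,0, 50,0,0,-40,0, 50,0,0,-40,0, 50,0,0,-25,0, 50,0,0,0,0, 50,0,0,0,0]'; python3 -c "
from h import *
to(558.9,-318)
im,d,m=snap('wrist','w9.png')
"
```

```text
clock: 54.5
tool_pos: [447.3, -278.3, 77.3]
ee_rot: [2.348, 2.086, -0.0]
wrist_force: [-0.9, 0.4, -0.0]
finger_gap: 0.471
finger_force: 0.0
clock: 55.2
tool_pos: [447.4, -277.9, 237.2]
ee_rot: [2.348, 2.087, 0.001]
wrist_force: [-0.2, 0.3, 0.4]
finger_gap: 0.529
finger_force: 0.0
tcp [ 447.4 -277.9  237.2] tool shift [-26.8 115.4] j [-0.55  0.28  1.19  1.94 -0.29  1.11  0.65]
```

View pics/w9.png

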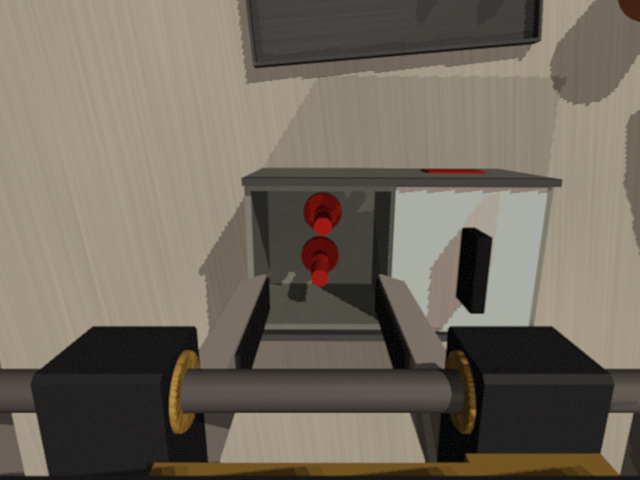

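Both red studs stand in the compartment, at (322,210) and (319,257). Now regrip the rib, at (475,270), and shut the cover.

```bash
python3 -m handwheel '[50,-4,15,0,0, 50,-6,25,0,0, 50,-6,25,0,0, 50,-6,25,0,0, 50,-5,18,0,0, 50,0,7,0,0, 50,0,0,0,0, 50,0,0,0,0, 50,0,0,20,0, 50,0,0,30,0, 50,0,0,30,0, 50,0,0,20,0, 50,0,0,12,0, 50,0,0,5,0, 50,0,0,0,0]'; python3 -m handwheel '[0,0,0,0,0, 0,0,0,0,0, 0,0,0,0,0, 0,0,0,0,0, 0,0,0,0,0, 0,0,0,0,0, 0,0,0,0,0]'
```

```text
clock: 56.75
tool_pos: [558.0, -318.6, 120.5]
ee_rot: [2.349, 2.086, -0.0]
wrist_force: [0.5, 0.0, 0.3]
finger_gap: 0.534
finger_force: 0.0
clock: 57.45
tool_pos: [558.4, -318.7, 120.5]
ee_rot: [2.348, 2.086, 0.0]
wrist_force: [0.9, 1.1, 2.8]
finger_gap: 0.127
finger_force: 30.0
```

```bash
python3 -m handwheel '[0,0,-5,0,0, 0,0,-10,0,0, 0,0,-15,0,0, 0,0,-15,0,0, 0,0,-15,0,0, 0,0,-15,0,0, 0,0,-15,0,0, 0,0,-12,0,0, 0,0,-8,0,0, 0,0,-3,0,0, 0,0,0,0,0, 0,0,0,0,0]'; python3 -m handwheel '[0,0,-1.5,0,0, 0,0,-1.5,0,0, 0,0,0,0,0, 0,0,0,0,0]'; python3 -m handwheel '[0,0,-1,0,0, 0,0,-1,0,0, 0,0,0,0,0, 0,0,0,0,0]'
```

```text
clock: 58.65
tool_pos: [445.1, -304.9, 120.4]
ee_rot: [-2.349, -2.086, -0.001]
wrist_force: [-1.1, 3.5, 11.4]
finger_gap: 0.125
finger_force: 30.0
clock: 59.05
tool_pos: [443.3, -304.7, 120.4]
ee_rot: [2.348, 2.086, 0.001]
wrist_force: [5.6, 2.0, 3.6]
finger_gap: 0.118
finger_force: 30.0
clock: 59.45
tool_pos: [443.2, -304.7, 120.5]
ee_rot: [2.345, 2.085, 0.003]
wrist_force: [17.8, -1.9, -11.4]
finger_gap: 0.128
finger_force: 30.0
```

The stop is reached: the force rises and the position holds. Release, retreat and check.

```bash
python3 -m handwheel '[50,0,0,0,0, 50,0,0,0,0, 50,0,0,0,0, 50,0,0,0,0, 50,0,0,-15,0, 50,0,0,-35,0, 50,0,0,-40,0, 50,0,0,-40,0, 50,0,0,-30,0, 50,35,0,0,0, 50,35,0,0,0, 50,35,0,0,0, 50,35,0,0,0, 50,35,0,0,0, 50,0,0,0,0, 50,0,0,0,0]'; python3 -c "
from h import *
to(0,0)
im,d,m=snap('scene','s10.png')
P=pts(d,m);Z=P[...,2];k=(Z>138)&(Z<155)&(P[...,1]<-250)&(P[...,1]>-400)&(P[...,0]>400)&(P[...,0]<620);print(cv2.minAreaRect(P[k][:,:2].astype(np.float32)))
"
```

```text
clock: 61.05
tool_pos: [461.8, -130.7, 280.6]
ee_rot: [-2.347, -2.088, -0.002]
wrist_force: [0.1, -0.3, -1.5]
finger_gap: 0.531
finger_force: 0.0
tcp [ 461.8 -130.7  280.6] tool shift [  76.1 -473.8] j [-1.14 -0.06  1.28  1.97  0.06  1.19  0.  ]
((445.2366638183594, -303.55596923828125), (61.078006744384766, 15.312108039855957), 83.09910583496094)
```

View pics/s10.png

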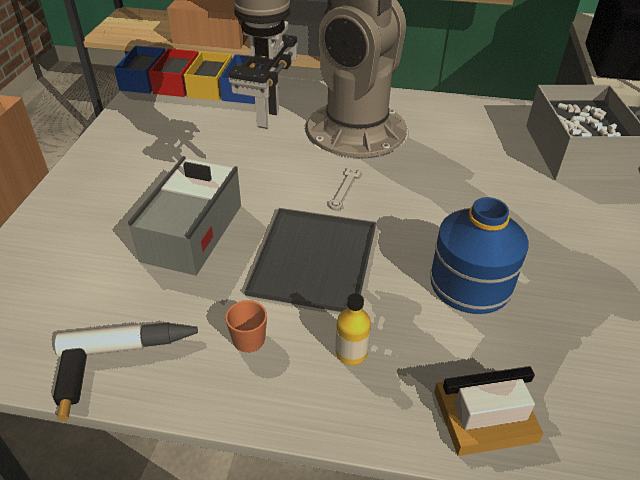

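The tray is empty, and the oil bottle at (352,330) and tin at (246,325) are untouched. One top-view check of the cover's closed position, then hand in.

```bash
python3 -c "
from h import *
im,d,m=snap('top','t10.png');cv2.imwrite('pics/t10c.png',cv2.resize(im[200:370,420:560],None,fx=3.5,fy=3.5))
P=pts(d,m);Z=P[...,2];k=(Z>138)&(Z<155)&(P[...,1]<-250)&(P[...,1]>-400)&(P[...,0]>400)&(P[...,0]<620);print(cv2.minAreaRect(P[k][:,:2].astype(np.float32)))"
```

```text
((0.0, 0.0), (0.0, 0.0), 0.0)
```

View pics/t10c.png

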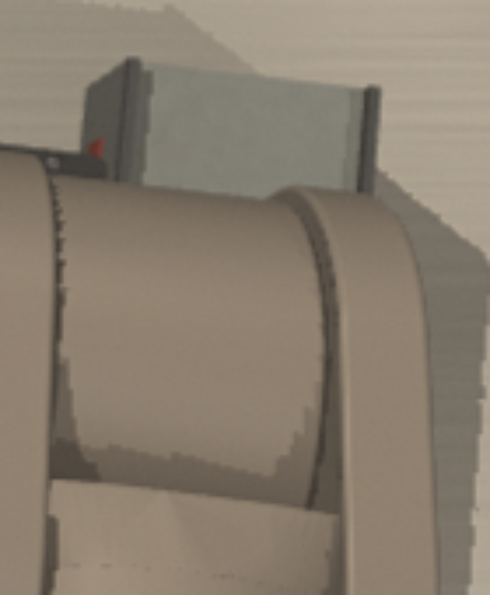

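The arm hides the compartment here, but the deck is bare. Open to shut, the rib travelled about 117.5 mm up to the stop, so the cover is shut.

```bash
python3 -c "
from bench import ticket
print(ticket.close_job())"
```

```text
the job is handed in; nothing more can be done
None
```

I handed the job in: all four bare studs are in the pot, both red studs are in the scrap box with its cover slid back to the stop, and the oil bottle and tin were not touched. The arm blocked the last overhead look at the cover, so I judged it shut from the stop force and the handle's full travel (about 117.5 of 118 mm).

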